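Put three workpieces into their own marking nests

ROBOT

A 6-joint arm with a two-finger parallel gripper is mounted at the origin on the work surface. World frame = base frame: x ahead of the robot, y to its left, z up, the work surface at z = 0. Lengths are in m, angles in rad, forces in N, time in s.
With the tool pointing down it reaches from about 0.4 to 0.825 m from the base axis. Payload 7 kg.
Tool frame: the origin (TCP) lies at the centre of the arm's flange, where the gripper is bolted on; the fingertips stand 178 mm ahead of it and the grasp point (between the pads) lies 159 mm ahead of it; z points along the fingers, y is the direction in which the jaws open and shut (so a half turn about z gives the same grasp; the last joint's range is limited). The gripper opens to 88 mm and grips with 3 to 60 N. Pads are 19 mm wide; open, the fingers measure 130 mm over their backs; the gripper's body (78 mm by 193 mm) begins 47 mm behind the grasp point.
Start: joints at [-1.011, 0.359, 0.012, 0, -1.224, -0.288], TCP at [0.181, -0.65, 0.405] pointing down, gripper open.
Joint ranges: [-3.07, 3.07], [-1.43, 2.12], [-1.02, 1.25], [-3.03, 1.67], [-3.05, -0], [-3.03, 3.03]. Speed limits (rad/s): [2.39, 2.39, 3.01, 3.14, 3.14, 3.14].

INTERFACE

Orientations are given as [roll, pitch, yaw] about the fixed x, y, z axes, in that order (R = Rz(yaw) Ry(pitch) Rx(roll)).
In Python, from station import * gives the robot as it stands.
- The arm moves only by the tool send_rows, never from a script. Its argument "motion" is a list of rows, each an object with "offset": the shift along the tool's x, y, z in cm, a list of three; "turn": the turn about the tool's z in degrees. In form: [{"offset": [x, y, z], "turn": turn}, ...]. A call has 1 to 8 rows; each row is the pose to reach, as a shift and turn from the pose commanded when the call began, along the tool's axes at that moment; what a row does not reach only later rows make up. A row lasts 1/10 s, in which the tool goes at most 50 mm and 8.59 degrees, less where a joint would pass 70% of its speed; a pose out of reach is approached as far as the arm can. A call with a gripper value outside its range is refused whole. "hand" is the opening, from -1 (shut) to 1 (fully open), set as the call begins (left out, the last holds). The fingers move at their own pace and stop on an object; "squeeze" is the grip in N (left out, the last holds). Time passes only in rows, so rows that repeat a pose let the fingers close. It gives the time, the measured TCP pose, the force and the opening at its end, in the units of the state.
- get_state(): the state, without advancing time (a new reading comes with each control period).
- grab_frame(name): name is "scene" or "top"; returns a dict with "frame" (400x640x3 uint8, blue, green, red), "range_z" (400x640 float32, m along the optical axis (not along the pixel's ray), 0 where there is no reading), "vertical_fov" (degrees; the focal length in pixels is half the picture's height over the tangent of half this angle, whatever the lens; pixels are square), "cx", "cy" (the principal point, pixels), "cam_to_world" (4x4, takes a point from camera to world coordinates). Camera axes: x right, y up, looking along -z (the intrinsics and any distortion apply to the point x, -y, -z); pixel columns grow to the right and rows downward; lengths in m; the calibration is good to about 2 mm. A picture is of the moment at which its call begins.
- job_done(): hands the job in, once; it reports no verdict.
The state is a dict: "t": time; "q": joint angles; "qd": joint speeds; "joint_efforts": joint torques, N m; "eef_pos": TCP position; "ee_rot": TCP orientation; "force": force on the tool from outside, world axes, zero at the start; "moment": the same for the moment, N m; "width": finger opening in m.
Only numpy, scipy, OpenCV 4.12 (cv2) and the standard library are available. Lean on these libraries where they do the work, as an engineer would, in place of code of your own. Each camera call takes 0.05 s, during which the arm holds its last target. There are 200 camera calls.

TASK

The three steel workpieces on the marking plate stand in the wrong nests: move them around until each stands upright near the middle of the nest of its own outline (round in round, square in square, long in long and lying along it). Every nest is taken, so park a piece on the empty rubber pad on the way; set pieces down rather than dropping them, never tip one over or put one on the bare plate or table, and leave the plug gauge and the small metal tin where they stand.

Things in the scene. Friction and masses are not known exactly. Their poses are not given: they have to be found in the camera images.
- round_part: Round stepped steel workpiece: a flange 48 mm in diameter and 10 mm high with a boss 34 mm in diameter on it, 42 mm high in all; grip it by the boss. At the start it stands in the square nest. Loose, about 0.2 to 0.45 kg. Origin: centre of the underside, z up.
- square_part: Square steel block, 36 x 36 mm and 40 mm high, sides along its x and y. At the start it stands in the long nest. Loose, about 0.2 to 0.45 kg. Origin: centre of the underside, z up.
- long_part: Long steel block, 62 mm along its x, 24 mm along its y, 40 mm high. At the start it stands in the round nest. Loose, about 0.2 to 0.45 kg. Origin: centre of the underside, z up.
- round_nest: Shallow round nest, 90 mm outside and 82 mm inside diameter, black floor 5 mm thick, grey rim 6 mm higher than the floor (11 mm high in all). Origin: centre of its underside. Its underside stands on a 12 mm thick drilled aluminium plate, so its origin is at z = 12 mm. Fixed; turned and placed anew at every start.
- square_nest: Shallow square nest, 86 mm outside and 78 mm inside, sides along its x and y, black floor 5 mm thick, grey rim 6 mm higher than the floor. Origin: centre of its underside. Its underside stands on a 12 mm thick drilled aluminium plate, so its origin is at z = 12 mm. Fixed; turned and placed anew at every start.
- long_nest: Shallow oblong nest, outside 110 mm along its x and 66 mm along its y, inside 102 x 58 mm, black floor 5 mm thick, grey rim 6 mm higher than the floor. Origin: centre of its underside. Its underside stands on a 12 mm thick drilled aluminium plate, so its origin is at z = 12 mm. Fixed; turned and placed anew at every start.
- pad: Flat dark rubber pad without a rim, 100 x 100 mm, 5 mm thick, empty at the start. Origin: centre of its underside. Its underside stands on a 12 mm thick drilled aluminium plate, so its origin is at z = 12 mm. Fixed; turned and placed anew at every start.
- gauge: Bystander: dark steel plug gauge standing upright on the plate, foot 32 mm across, 60 mm high. Origin: centre of its underside. Loose; not to be shifted or knocked over.
- tin: Bystander: small open round aluminium tin, 48 mm across, 35 mm high, on the plate. Origin: centre of its underside. Loose; not to be shifted.
Not all that is in view belongs to the job. What is shaped like the square_part but blue is not meant.

How it is judged:
On the way:
1. one of the workpieces stands upright on the rubber pad, let go (((horizontal distance between round_part and pad below 0.05 m and z of round_part in the frame of pad between 0.002 and 0.0085 m and angle between round_part's own z axis and vertical below 0.08 rad and linear speed of round_part below 0.03 m/s and contact force between round_part and the fingers below 0.1 N) or (horizontal distance between square_part and pad below 0.05 m and z of square_part in the frame of pad between 0.002 and 0.0085 m and angle between square_part's own z axis and vertical below 0.08 rad and linear speed of square_part below 0.03 m/s and contact force between square_part and the fingers below 0.1 N) or (horizontal distance between long_part and pad below 0.05 m and z of long_part in the frame of pad between 0.002 and 0.0085 m and angle between long_part's own z axis and vertical below 0.08 rad and linear speed of long_part below 0.03 m/s and contact force between long_part and the fingers below 0.1 N))), for 0.2 s.
At the end, for the whole second after the job is handed in: Each workpiece stands upright (within 0.08 rad) and at rest on the floor of the nest of its own outline, its centre within 15 mm of the nest's centre, the long block within 0.35 rad of the nest's length (horizontal distance between round_part and round_nest below 0.015 m and z of round_part in the frame of round_nest between 0.002 and 0.0085 m and angle between each of round_part, square_part, long_part's own z axis and vertical below 0.08 rad and linear speed of each of round_part, square_part, long_part below 0.03 m/s and horizontal distance between square_part and square_nest below 0.015 m and z of square_part in the frame of square_nest between 0.002 and 0.0085 m and horizontal distance between long_part and long_nest below 0.015 m and z of long_part in the frame of long_nest between 0.002 and 0.0085 m and angle between the x axis of long_part and the x axis of long_nest, either way round below 0.35 rad); the robot touches nothing.
It fails at once if a workpiece is put on the bare plate or table (height (world z) of any of round_part, square_part, long_part below 0.0145 m).
It fails at once if a workpiece is tipped over (by more than 0.6 rad) (angle between any of round_part, square_part, long_part's own z axis and vertical above 0.6 rad).
It fails at once if a workpiece is dropped: it comes down on its place faster than 0.6 m/s ((height (world z) of round_part below 0.03 m and linear speed of round_part above 0.6 m/s) or (height (world z) of square_part below 0.03 m and linear speed of square_part above 0.6 m/s) or (height (world z) of long_part below 0.03 m and linear speed of long_part above 0.6 m/s)).
It fails at once if the gauge or the tin is shifted by more than 20 mm or tipped (distance of any of gauge, tin from where it was at the start of the episode above 0.02 m or angle between any of gauge, tin's own z axis and vertical above 0.3 rad).
It also fails if it takes over 112 s, if anything falls off the work surface, if the arm or the gripper's body presses on something with over 40 N, if the wrist force passes 120 N, or if a joint passes its speed limit or range.

## Working session

There is one attempt and no reset: what is moved stays moved. The work goes in short steps, Python scripts to look and compute and a tool call to move; the robot and the scene stay as the last step left them, time stands still between calls to the robot, and variables do not carry over. Pictures are saved under pics/ and viewed, about 12 in all and at most 16, crops included, and the job is handed in when it is done.

Besides the shell and the picture viewer there is one more tool, called after "Call:" as a command line: name --argument value ..., lists and objects as JSON in quotes. send_rows: Moves the arm, as the interface text tells. Its arguments: {"type":"object","properties":{"motion":{"type":"array"},"hand":{"type":"number"},"squeeze":{"type":"number"}},"required":["motion"]}

```bash
ls; mkdir -p pics; python3 - <<'E'
from station import *
import cv2,numpy as np
s=get_state();print(s)
for n in("top","scene"):
    f=grab_frame(n);cv2.imwrite(f"pics/{n}0.png",f["frame"]);np.savez(f"pics/{n}0.npz",**f)
    print(n,f["vertical_fov"],f["cx"],f["cy"],f["cam_to_world"],[k for k in f])
E
```

```text
pics
{'t': 0.0, 'q': array([-1.01091940e+00,  3.59417307e-01,  1.10399708e-02, -3.71493047e-04,
       -1.22406113e+00, -2.88070626e-01]), 'qd': array([-0.0005032 , -0.00079772,  0.00195025, -0.00051299,  0.00064062,
       -0.00058965]), 'joint_efforts': array([-5.36384887e-04, -5.82721031e+01,  2.93068510e+01,  6.99753553e+00,
        6.93037538e-03, -1.14324419e-04]), 'eef_pos': array([ 0.18115207, -0.65003905,  0.40369068]), 'ee_rot': array([ 3.13991896e+00, -1.31754764e-04, -2.86991277e+00]), 'force': array([-0.02266522, -0.88859479,  0.06118928]), 'moment': array([-0.02339353,  0.01412708, -0.02180148]), 'width': 0.08762623843952527}
top 49.78230057306229 319.47224193522845 198.0915864600827 [[ 1.09675485e-02  9.96015247e-01 -8.85061601e-02  4.36166322e-01]
 [-9.99939767e-01  1.09614584e-02 -5.54856409e-04  4.47287372e-03]
 [ 4.17511144e-04  8.85069146e-02  9.96075475e-01  1.07932405e+00]
 [ 0.00000000e+00  0.00000000e+00  0.00000000e+00  1.00000000e+00]] ['frame', 'range_z', 'vertical_fov', 'cx', 'cy', 'cam_to_world']
scene 49.88205099422698 314.5109361146961 200.84547217478067 [[-0.37216796 -0.66365065  0.64889046  1.073427  ]
 [ 0.92800106 -0.27921314  0.24668613  0.21164115]
 [ 0.01746533  0.69397971  0.71978269  0.66388983]
 [ 0.          0.          0.          1.        ]] ['frame', 'range_z', 'vertical_fov', 'cx', 'cy', 'cam_to_world']
```

View pics/top0.png

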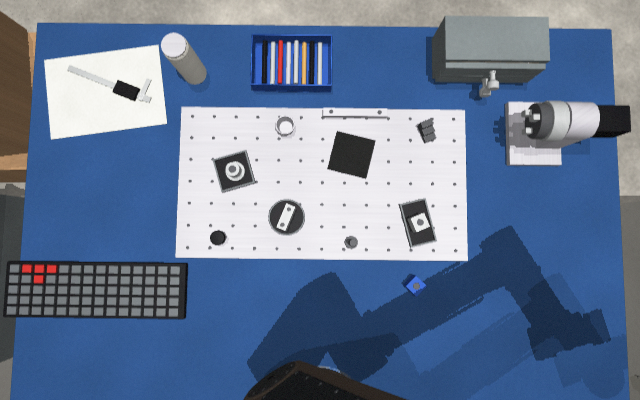

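View pics/scene0.png

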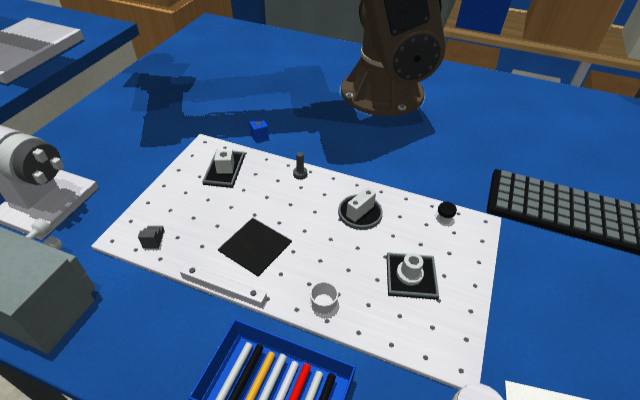

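The top view shows the round part in the square nest (235,171), the long part in the round nest (286,217), the square part in the long nest (418,222), and the empty pad (352,155). The tin is at (285,126), the gauge at (351,242) and the blue decoy at (414,285). The scene view agrees with this layout.

```bash
cat > h.py <<'E'
import numpy as np,cv2
def K(f): 
    return 200/np.tan(np.radians(f["vertical_fov"])/2)
def ray(f,uv):
    uv=np.atleast_2d(uv).astype(float);k=K(f);M=f["cam_to_world"]
    d=np.c_[(uv[:,0]-f["cx"])/k,-(uv[:,1]-f["cy"])/k,-np.ones(len(uv))]
    return M[:3,3],d@M[:3,:3].T
def plane(f,uv,z):
    o,d=ray(f,uv);return o+d*((z-o[2])/d[:,2])[:,None]
def cloud(f):
    v,u=np.mgrid[:400,:640];o,d=ray(f,np.c_[u.ravel(),v.ravel()])
    P=(o+d*f["range_z"].ravel()[:,None]).reshape(400,640,3);P[f["range_z"]==0]=np.nan;return P
def pix(f,p):
    M=f["cam_to_world"];c=(np.atleast_2d(p)-M[:3,3])@M[:3,:3];k=K(f)
    return np.c_[f["cx"]+k*c[:,0]/-c[:,2],f["cy"]+k*c[:,1]/c[:,2]]
def rect(P):
    r=cv2.minAreaRect(P[:,:2].astype(np.float32)); (w,h),a=r[1],r[2]
    if h>w: w,h,a=h,w,a+90
    a=(a+90)%180-90
    return f"c=({r[0][0]:.4f},{r[0][1]:.4f}) {w*1e3:.0f}x{h*1e3:.0f}mm ang={a:.1f}"
def blobs(f,m,zr,amin=25):
    n,l,st,c=cv2.connectedComponentsWithStats(m.astype(np.uint8))
    for i in range(1,n):
        if st[i,4]>=amin: yield c[i],(l==i),st[i,4]
E
python3 - <<'E'
from h import *
for n in("top","scene"):
    f=dict(np.load(f"pics/{n}0.npz"));C=cloud(f)
    on=(C[...,0]>.3)&(C[...,0]<.75)&(abs(C[...,1])<.42)
    b=f["frame"].astype(int);hsv=cv2.cvtColor(f["frame"],cv2.COLOR_BGR2HSV)
    pl=on&(hsv[...,2]>200)
    print(n,"plate z",np.nanmedian(C[pl][:,2]),np.nanstd(C[pl][:,2]))
    print("tall, z>.04")
    for c,m,a in blobs(f,on&(C[...,2]>.040)&(C[...,2]<.12),0,12):
        P=C[m];t=P[P[:,2]>np.percentile(P[:,2],60)-.006]
        print(" px",c.round(1),a,"ztop %.4f"%np.percentile(P[:,2],90),rect(t))
    print("dark")
    d=on&(hsv[...,2]<100)&(b.max(2)-b.min(2)<40)
    for c,m,a in blobs(f,d,0,60):
        k=cv2.findContours(m.astype(np.uint8),0,2)[0][0][:,0]
        for z in (.017,.023):
            print(" px",c.round(1),a,"z%.3f zmed %.4f"%(z,np.nanmedian(C[m][:,2])),rect(plane(f,k,z)))
E
```

```text
top plate z 0.01226795805077363 0.006180262437628106
tall, z>.04
 px [284.4 123.9] 98 ztop 0.0492 c=(0.7071,0.0922) 46x46mm ang=73.8
 px [426.4 123.6] 90 ztop 0.0507 c=(0.7141,-0.2543) 30x17mm ang=-65.0
 px [232.7 169.6] 172 ztop 0.0615 c=(0.5939,0.2145) 33x30mm ang=45.9
 px [285.5 217.1] 275 ztop 0.0595 c=(0.4813,0.0855) 62x24mm ang=-21.9
 px [419.1 222.5] 252 ztop 0.0593 c=(0.4719,-0.2331) 36x36mm ang=-67.5
 px [217.1 237.8] 178 ztop 0.0486 c=(0.4304,0.2484) 34x33mm ang=-32.4
 px [352.  242.5] 38 ztop 0.0746 c=(0.4229,-0.0730) 12x12mm ang=-89.1
 px [416.1 285.7] 114 ztop 0.0431 c=(0.3218,-0.2261) 34x34mm ang=45.7
dark
 px [423.5 130.7] 101 z0.017 zmed 0.0332 c=(0.7033,-0.2613) 48x35mm ang=23.2
 px [423.5 130.7] 101 z0.023 zmed 0.0332 c=(0.7018,-0.2598) 48x35mm ang=23.2
 px [351.  154.3] 1535 z0.017 zmed 0.0173 c=(0.6409,-0.0724) 99x98mm ang=76.3
 px [351.  154.3] 1535 z0.023 zmed 0.0173 c=(0.6397,-0.0720) 98x98mm ang=76.3
 px [232.6 170.4] 650 z0.017 zmed 0.0174 c=(0.5973,0.2206) 78x77mm ang=-73.1
 px [232.6 170.4] 650 z0.023 zmed 0.0174 c=(0.5964,0.2193) 78x77mm ang=-73.1
 px [286
[... 1993 characters left out ...]
.5
 px [446.4 210.6] 268 z0.023 zmed 0.0449 c=(0.4170,0.2520) 50x39mm ang=22.5
 px [254.5 246.4] 2234 z0.017 zmed 0.0171 c=(0.6428,-0.0711) 101x101mm ang=76.5
 px [254.5 246.4] 2234 z0.023 zmed 0.0171 c=(0.6468,-0.0685) 100x100mm ang=76.5
 px [151.1 237.2] 443 z0.017 zmed 0.0346 c=(0.7027,-0.2650) 52x45mm ang=22.7
 px [151.1 237.2] 443 z0.023 zmed 0.0346 c=(0.7061,-0.2606) 51x45mm ang=22.7
 px [408.7 290.7] 244 z0.017 zmed 0.0173 c=(0.6232,0.2079) 126x65mm ang=63.0
 px [408.7 290.7] 244 z0.023 zmed 0.0173 c=(0.6274,0.2079) 125x64mm ang=63.0
 px [412.1 276. ] 1159 z0.017 zmed 0.0178 c=(0.5904,0.2193) 80x80mm ang=17.1
 px [412.1 276. ] 1159 z0.023 zmed 0.0178 c=(0.5948,0.2193) 79x79mm ang=17.1
```

```bash
python3 - <<'E'
import cv2
a=cv2.imread("pics/top0.png")[100:265,175:470];b=cv2.resize(a,None,fx=2.7,fy=2.7,interpolation=cv2.INTER_CUBIC);cv2.imwrite("pics/crop0.png",b)
E
```

```text
(no output)
```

View pics/crop0.png

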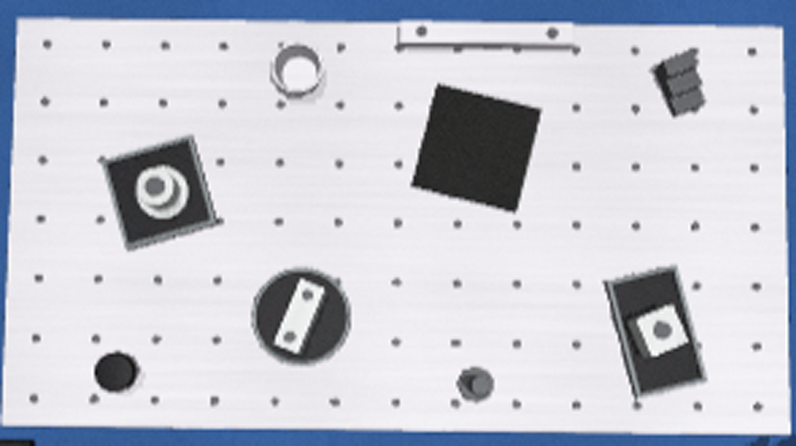

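Both cameras agree within a few mm and the sizes match the given ones. The picture shows clear space around each piece. My plan is long→pad, round→round nest, square→square nest, long→long nest.

```bash
cat > go.py <<'E'
import sys,numpy as np
from station import *
# usage: go.py x y z yawdeg -> tool-frame offset cm, turn deg
s=get_state();p=s["eef_pos"];y=s["ee_rot"][2]
if len(sys.argv)>1:
    t=np.array([float(a) for a in sys.argv[1:4]]);d=t-p
    ty=float(sys.argv[4]);c,n=np.cos(y),np.sin(y)
    print("offset cm",np.round([100*(c*d[0]+n*d[1]),100*(n*d[0]-c*d[1]),-100*d[2]],2),"turn",round((np.degrees(y)-ty+180)%360-180,1))
print("t",s["t"],"pos",p.round(4),"yaw",np.degrees(y).round(1),"rp",np.round(s["ee_rot"][:2],3),"q",np.degrees(s["q"]).round(0),"F",s["force"].round(1),"w",round(s["width"],4))
E
python3 go.py .4813 .0855 .33 158
```

```text
offset cm [-48.65  62.8    7.38] turn 37.6
t 0.1 pos [ 0.1812 -0.6501  0.4038] yaw -164.4 rp [ 3.14 -0.  ] q [-58.  21.   1.  -0. -70. -17.] F [-0.5  0.6  0.1] w 0.0877
```

```bash
python3 go.py .44 -.28 .36 176; python3 go.py .4813 .0855 .33 158|head -1
```

```text
offset cm [-34.87  28.7    4.38] turn 19.6
t 0.1 pos [ 0.1812 -0.6501  0.4038] yaw -164.4 rp [ 3.14 -0.  ] q [-58.  21.   1.  -0. -70. -17.] F [-0.5  0.6  0.1] w 0.0877
offset cm [-48.65  62.8    7.38] turn 37.6
```

Call:
send_rows --motion '[{"offset": [-4, 4, 0], "turn": 3}, {"offset": [-8, 8, 1], "turn": 6}, {"offset": [-12, 12, 1.5], "turn": 9}, {"offset": [-16, 16, 2], "turn": 12}, {"offset": [-19.5, 20, 2.5], "turn": 15}, {"offset": [-23, 24, 3], "turn": 18}, {"offset": [-26.5, 27.5, 3.5], "turn": 20}, {"offset": [-30, 31, 4], "turn": 20}]' --hand 1 --squeeze 30

```text
t: 0.9
eef_pos: [0.371, -0.2985, 0.3679]
ee_rot: [3.142, 0.0, 3.063]
force: [1.0, -0.3, 0.4]
width: 0.0873
```

```bash
python3 go.py .4813 .0855 .33 158
```

```text
offset cm [-7.97 39.15  3.79] turn 17.5
t 0.9 pos [ 0.371  -0.2985  0.3679] yaw 175.5 rp [3.142 0.   ] q [-15.   3. -27.  -0. -60. -79.] F [ 1.  -0.3  0.4] w 0.0873
```

Call:
send_rows --motion '[{"offset": [-1, 5, 0.5], "turn": 2}, {"offset": [-2, 10, 1], "turn": 4}, {"offset": [-3, 15, 1.5], "turn": 7}, {"offset": [-4, 20, 2], "turn": 10}, {"offset": [-5, 25, 2.5], "turn": 13}, {"offset": [-6, 30, 3], "turn": 16}, {"offset": [-6.6, 35, 3.4], "turn": 17.5}, {"offset": [-6.6, 36.5, 3.4], "turn": 17.5}]'

```text
t: 1.7
eef_pos: [0.4652, 0.0617, 0.3335]
ee_rot: [-3.141, -0.0, 2.76]
force: [-0.4, -0.3, 0.4]
width: 0.0875
```

Call:
send_rows --motion '[{"offset": [0, 0, 0], "turn": 0}, {"offset": [0, 0, 0], "turn": 0}, {"offset": [0, 0, 0], "turn": 0}]'

```text
t: 2.0
eef_pos: [0.4645, 0.0578, 0.3339]
ee_rot: [-3.141, -0.0, 2.758]
force: [0.6, 0.5, 1.1]
width: 0.0877
```

```bash
python3 go.py .4813 .0855 .208 158
```

```text
offset cm [-0.53  3.2  12.59] turn 0.0
t 2.0 pos [0.4645 0.0578 0.3339] yaw 158.0 rp [-3.141 -0.   ] q [  31.    4.  -30.   -0.  -55. -143.] F [0.6 0.5 1.1] w 0.0877
```

Call:
send_rows --motion '[{"offset": [-0.5, 3.2, 1], "turn": 0}, {"offset": [-0.5, 3.2, 4], "turn": 0}, {"offset": [-0.5, 3.2, 7], "turn": 0}, {"offset": [-0.5, 3.2, 8.5], "turn": 0}, {"offset": [-0.5, 3.2, 8.5], "turn": 0}, {"offset": [-0.5, 3.2, 8.5], "turn": 0}]'

```text
t: 2.6
eef_pos: [0.4816, 0.0855, 0.2495]
ee_rot: [-3.141, 0.0, 2.758]
force: [-0.3, -0.6, 0.9]
width: 0.0875
```

```bash
python3 go.py .4813 .0855 .207 158; python3 - <<'E'
from station import *
import cv2,numpy as np
a=grab_frame("scene")["frame"];b=grab_frame("top")["frame"]
o=np.vstack([cv2.resize(x[130:290,200:460],(780,480))[:, :] for x in(a,)])
cv2.imwrite("pics/g1.png",o)
E
```

```text
offset cm [ 0.03 -0.01  4.25] turn 0.0
t 2.6 pos [0.4816 0.0855 0.2495] yaw 158.0 rp [-3.141  0.   ] q [  33.   13.  -34.    0.  -43. -145.] F [-0.3 -0.6  0.9] w 0.0875
```

View pics/g1.png

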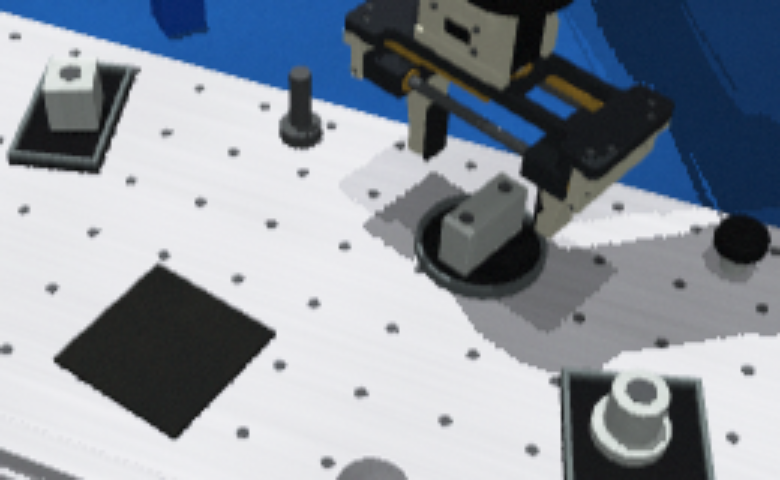

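The fingers straddle the long block at about (485,230) in the crop, with the jaws across its width. I'll descend and grip.

Call:
send_rows --motion '[{"offset": [0, 0, 2], "turn": 0}, {"offset": [0, 0, 3.5], "turn": 0}, {"offset": [0, 0, 4.2], "turn": 0}, {"offset": [0, 0, 4.2], "turn": 0}]'

```text
t: 3.1
eef_pos: [0.4814, 0.0861, 0.2071]
ee_rot: [-3.141, -0.0, 2.759]
force: [-0.3, -0.9, 0.8]
width: 0.0874
```

Call:
send_rows --motion '[{"offset": [0, 0, 0], "turn": 0}, {"offset": [0, 0, 0], "turn": 0}, {"offset": [0, 0, 0], "turn": 0}, {"offset": [0, 0, 0], "turn": 0}, {"offset": [0, 0, 0], "turn": 0}, {"offset": [0, 0, 0], "turn": 0}, {"offset": [0, 0, 0], "turn": 0}, {"offset": [0, 0, 0], "turn": 0}]' --hand -1 --squeeze 35

```text
t: 3.9
eef_pos: [0.4813, 0.0863, 0.207]
ee_rot: [-3.142, -0.0, 2.759]
force: [-0.4, 0.1, -0.4]
width: 0.0292
```

Call:
send_rows --motion '[{"offset": [0, 0, -0.5], "turn": 0}, {"offset": [0, 0, -1.5], "turn": 0}, {"offset": [0, 0, -3], "turn": 0}, {"offset": [0, 0, -4.5], "turn": 0}, {"offset": [0, 0, -6], "turn": 0}, {"offset": [0, 0, -7], "turn": 0}, {"offset": [0, 0, -7], "turn": 0}]'

```text
t: 4.6
eef_pos: [0.4817, 0.0864, 0.2786]
ee_rot: [3.139, 0.002, 2.759]
force: [0.7, -0.1, -3.3]
width: 0.0236
```

```bash
python3 go.py .6415 -.072 .277 158
```

```text
offset cm [-20.74  -8.73   0.16] turn 0.1
t 4.6 pos [0.4817 0.0864 0.2786] yaw 158.1 rp [3.139e+00 2.000e-03] q [  33.   10.  -32.    0.  -47. -145.] F [ 0.7 -0.1 -3.3] w 0.0236
```

Call:
send_rows --motion '[{"offset": [-2, -0.8, 0], "turn": -1}, {"offset": [-5, -2, 0], "turn": -2}, {"offset": [-8.5, -3.5, 0], "turn": -3}, {"offset": [-12, -5, 0], "turn": -4}, {"offset": [-15.5, -6.5, 0], "turn": -5.5}, {"offset": [-18.5, -7.8, 0], "turn": -7}, {"offset": [-20.2, -8.5, 0], "turn": -8}, {"offset": [-20.7, -8.7, 0], "turn": -8}]'

```text
t: 5.4
eef_pos: [0.6417, -0.0733, 0.2753]
ee_rot: [-3.141, -0.002, 2.897]
force: [-0.1, 0.3, -3.6]
width: 0.0237
```

Call:
send_rows --motion '[{"offset": [0, 0, 1], "turn": 0}, {"offset": [0, 0, 2.5], "turn": 0}, {"offset": [0, 0, 3.5], "turn": 0}, {"offset": [0, 0, 3.5], "turn": 0}, {"offset": [0, 0, 3.5], "turn": 0}]'

```text
t: 5.9
eef_pos: [0.6406, -0.0712, 0.2419]
ee_rot: [-3.141, -0.001, 2.899]
force: [1.0, 0.3, -2.7]
width: 0.0237
```

```bash
python3 go.py .6415 -.072 .209 166.4;python3 - <<'E'
from station import *
import cv2
from h import *
f=grab_frame("scene");C=cloud(f)
m=(abs(C[...,0]-.64)<.1)&(abs(C[...,1]+.07)<.1)&(C[...,2]<.11)
hsv=cv2.cvtColor(f["frame"],cv2.COLOR_BGR2HSV)
print(np.nanmedian(C[m&(C[...,2]<.025)&(hsv[...,2]<60)][:,2]))
u=pix(f,np.array([.64,-.072,.06]))[0].astype(int);print(u)
a=f["frame"][u[1]-75:u[1]+75,u[0]-100:u[0]+100]
cv2.imwrite("pics/p1.png",cv2.resize(a,None,fx=4,fy=4,interpolation=cv2.INTER_CUBIC))
E
```

```text
offset cm [-0.1  -0.05  3.29] turn -0.3
t 5.9 pos [ 0.6406 -0.0712  0.2419] yaw 166.1 rp [-3.141e+00 -1.000e-03] q [  11.   26.  -14.    0.  -50. -115.] F [ 1.   0.3 -2.7] w 0.0237
0.01711340204065681
[252 229]
```

View pics/p1.png

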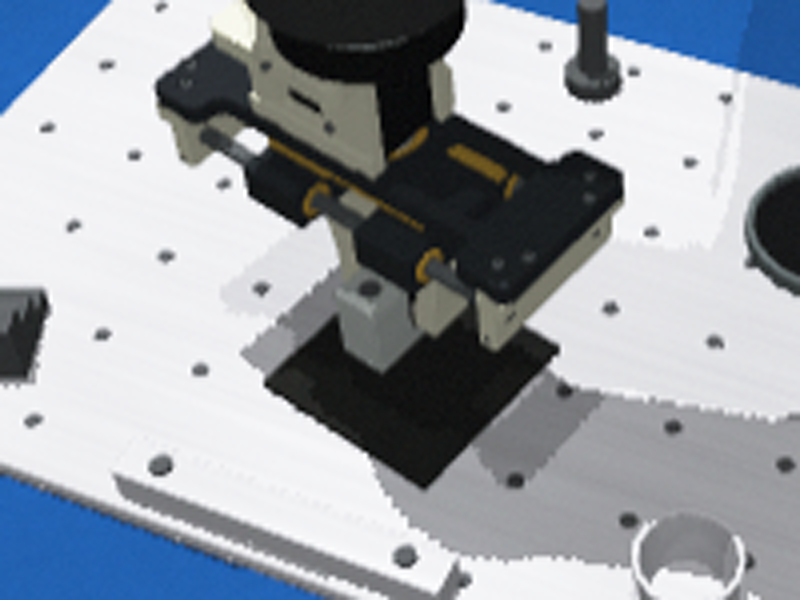

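The block hangs upright over the pad (block at about (375,330) in the crop). Next I lower it slowly and watch the force.

Call:
send_rows --motion '[{"offset": [0, 0, 1], "turn": 0}, {"offset": [0, 0, 1.8], "turn": 0}, {"offset": [0, 0, 2.4], "turn": 0}, {"offset": [0, 0, 2.8], "turn": 0}, {"offset": [0, 0, 3], "turn": 0}, {"offset": [0, 0, 3], "turn": 0}, {"offset": [0, 0, 3], "turn": 0}]'

```text
t: 6.65
eef_pos: [0.641, -0.0718, 0.2122]
ee_rot: [3.142, 0.0, 2.899]
force: [0.3, 0.6, -2.2]
width: 0.0235
```

Call:
send_rows --motion '[{"offset": [0, 0, 0.1], "turn": 0}, {"offset": [0, 0, 0.2], "turn": 0}, {"offset": [0, 0, 0.2], "turn": 0}, {"offset": [0, 0, 0.2], "turn": 0}]'

```text
t: 7.05
eef_pos: [0.6409, -0.0718, 0.2101]
ee_rot: [3.142, 0.0, 2.899]
force: [0.4, -0.4, -3.1]
width: 0.0237
```

Call:
send_rows --motion '[{"offset": [0, 0, 0.1], "turn": 0}, {"offset": [0, 0, 0.2], "turn": 0}, {"offset": [0, 0, 0.2], "turn": 0}, {"offset": [0, 0, 0.2], "turn": 0}]'

```text
t: 7.45
eef_pos: [0.641, -0.0717, 0.2095]
ee_rot: [-3.142, 0.001, 2.899]
force: [-3.9, 1.1, 7.6]
width: 0.0238
```

Call:
send_rows --motion '[{"offset": [0, 0, 0], "turn": 0}, {"offset": [0, 0, 0], "turn": 0}, {"offset": [0, 0, 0], "turn": 0}, {"offset": [0, 0, 0], "turn": 0}, {"offset": [0, 0, 0], "turn": 0}, {"offset": [0, 0, 0], "turn": 0}, {"offset": [0, 0, 0], "turn": 0}, {"offset": [0, 0, 0], "turn": 0}]' --hand 1

```text
t: 8.25
eef_pos: [0.6409, -0.0717, 0.208]
ee_rot: [-3.142, -0.0, 2.899]
force: [0.1, -0.1, 0.3]
width: 0.0823
```

Call:
send_rows --motion '[{"offset": [0, 0, 0], "turn": 0}, {"offset": [0, 0, 0], "turn": 0}, {"offset": [0, 0, -1], "turn": 0}, {"offset": [0, 0, -4], "turn": 0}, {"offset": [0, 0, -8], "turn": 0}, {"offset": [0, 0, -11], "turn": 0}, {"offset": [0, 0, -11], "turn": 0}, {"offset": [0, 0, -11], "turn": 0}]'

```text
t: 9.05
eef_pos: [0.6408, -0.0717, 0.3196]
ee_rot: [3.14, 0.002, 2.898]
force: [-1.1, 0.1, -0.9]
width: 0.0879
```

```bash
python3 go.py .5943 .2147 .28 -163
```

```text
offset cm [11.41 26.68  3.96] turn -30.9
t 9.05 pos [ 0.6408 -0.0717  0.3196] yaw 166.1 rp [3.14e+00 2.00e-03] q [  11.   21.  -10.   -0.  -59. -115.] F [-1.1  0.1 -0.9] w 0.0879
```

Call:
send_rows --motion '[{"offset": [1.8, 4, 0.5], "turn": -5}, {"offset": [3.6, 8.5, 1], "turn": -10}, {"offset": [5.4, 13, 1.5], "turn": -15}, {"offset": [7.2, 17, 2], "turn": -20}, {"offset": [9, 21, 3], "turn": -25}, {"offset": [10.5, 25, 3.7], "turn": -30}, {"offset": [11.4, 26.7, 4], "turn": -31}, {"offset": [11.4, 26.7, 4], "turn": -31}]'

```text
t: 9.85
eef_pos: [0.5935, 0.2171, 0.2763]
ee_rot: [-3.141, -0.003, -2.841]
force: [-0.4, -0.3, 0.2]
width: 0.0876
```

Call:
send_rows --motion '[{"offset": [0, 0, 1], "turn": 0}, {"offset": [0, 0, 2], "turn": 0}, {"offset": [0, 0, 2], "turn": 0}]'

```text
t: 10.15
eef_pos: [0.594, 0.2132, 0.2558]
ee_rot: [-3.141, -0.003, -2.846]
force: [-0.4, -0.1, -0.1]
width: 0.0874
```

```bash
python3 go.py .5943 .2147 .207 -163; python3 - <<'E'
from station import *
import cv2
from h import *
f=grab_frame("scene");f2=grab_frame("top")
out=[]
for g,p in((f,[.59,.215,.06]),(f2,[.64,-.072,.05])):
    u=pix(g,np.array(p))[0].astype(int);a=g["frame"][u[1]-50:u[1]+50,u[0]-65:u[0]+65]
    out.append(cv2.resize(a,(520,400),interpolation=cv2.INTER_CUBIC)[:, :390])
cv2.imwrite("pics/g2.png",np.hstack(out))
C=cloud(f2);m=(abs(C[...,0]-.64)<.07)&(abs(C[...,1]+.07)<.07)&(C[...,2]>.04)&(C[...,2]<.07)
print(m.sum(),np.percentile(C[m][:,2],90),rect(C[m]))
E
```

```text
offset cm [-0.07  0.14  4.88] turn -0.1
t 10.15 pos [0.594  0.2132 0.2558] yaw -163.1 rp [-3.141e+00 -3.000e-03] q [  37.   24.  -15.   -0.  -51. -110.] F [-0.4 -0.1 -0.1] w 0.0874
265 0.059716779570421874 c=(0.6408,-0.0722) 63x24mm ang=-13.8
```

View pics/g2.png

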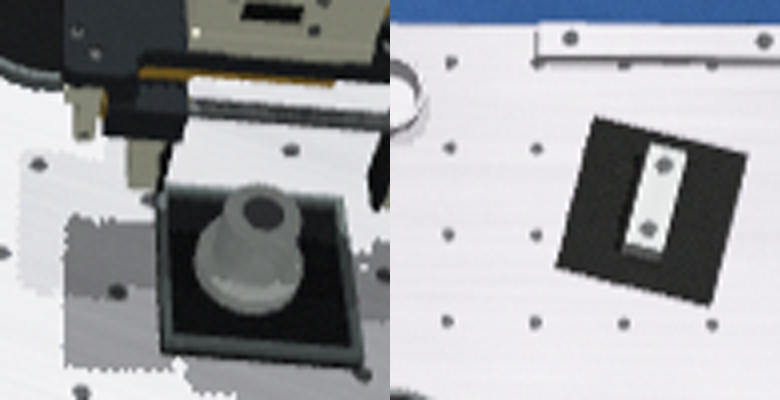

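The long block stands upright on the pad (right half, about (655,195)). The open jaws are above the round part (left half). Descend and grip the boss.

Call:
send_rows --motion '[{"offset": [0, 0.1, 2], "turn": 0}, {"offset": [0, 0.1, 3.5], "turn": 0}, {"offset": [0, 0.1, 4.4], "turn": 0}, {"offset": [0, 0.1, 4.75], "turn": 0}, {"offset": [0, 0.1, 4.75], "turn": 0}]'

```text
t: 10.75
eef_pos: [0.5944, 0.2156, 0.2105]
ee_rot: [-3.141, -0.0, -2.844]
force: [-0.1, -0.4, 0.3]
width: 0.0872
```

Call:
send_rows --motion '[{"offset": [0, 0, 0], "turn": 0}, {"offset": [0, 0, 0], "turn": 0}, {"offset": [0, 0, 0], "turn": 0}, {"offset": [0, 0, 0], "turn": 0}, {"offset": [0, 0, 0], "turn": 0}, {"offset": [0, 0, 0], "turn": 0}, {"offset": [0, 0, 0], "turn": 0}, {"offset": [0, 0, 0], "turn": 0}]' --hand -1

```text
t: 11.55
eef_pos: [0.5942, 0.2158, 0.2105]
ee_rot: [-3.142, -0.0, -2.844]
force: [-0.4, -0.4, -0.2]
width: 0.0334
```

Call:
send_rows --motion '[{"offset": [0, 0, 0], "turn": 0}, {"offset": [0, 0, 0], "turn": 0}, {"offset": [0, 0, 0], "turn": 0}, {"offset": [0, 0, 0], "turn": 0}]'

```text
t: 11.95
eef_pos: [0.5942, 0.2158, 0.2105]
ee_rot: [-3.142, -0.0, -2.844]
force: [0.4, 0.2, 0.6]
width: 0.0334
```

Call:
send_rows --motion '[{"offset": [0, 0, -0.5], "turn": 0}, {"offset": [0, 0, -1.5], "turn": 0}, {"offset": [0, 0, -3], "turn": 0}, {"offset": [0, 0, -4.5], "turn": 0}, {"offset": [0, 0, -6], "turn": 0}, {"offset": [0, 0, -7], "turn": 0}, {"offset": [0, 0, -7], "turn": 0}]'

```text
t: 12.65
eef_pos: [0.5946, 0.2161, 0.2826]
ee_rot: [3.141, 0.003, -2.843]
force: [0.3, 0.2, -2.0]
width: 0.0334
```

```bash
python3 go.py .4835 .0867 .277 -163
```

```text
offset cm [14.42 -9.1   0.56] turn 0.1
t 12.65 pos [0.5946 0.2161 0.2826] yaw -162.9 rp [3.141e+00 3.000e-03] q [  38.   22.  -14.    0.  -54. -111.] F [ 0.3  0.2 -2. ] w 0.0334
```

```bash
python3 - <<'E'
from station import *
from h import *
for n in("top","scene"):
    f=grab_frame(n);C=cloud(f)
    on=(abs(C[...,0]-.4835)<.06)&(abs(C[...,1]-.087)<.06)
    b=f["frame"].astype(int)
    for thr in(60,170):
        for c,m,a in blobs(f,on&(b.max(2)<thr),0,200):
            k=cv2.findContours(m.astype(np.uint8),0,2)[0][0][:,0]
            for z in(.017,.023): print(n,thr,a,z,rect(plane(f,k,z)))
    r=on&(C[...,2]>.0205)&(C[...,2]<.027); P=C[r]; print("rim",len(P),P[:,:2].min(0),P[:,:2].max(0),np.mean([P[:,:2].min(0),P[:,:2].max(0)],0))
E
```

```text
top 170 1021 0.017 c=(0.4830,0.0871) 89x84mm ang=-89.4
top 170 1021 0.023 c=(0.4828,0.0866) 88x83mm ang=-89.4
rim 211 [0.4385809  0.04230592] [0.52699709 0.13065075] [0.48278899 0.08647833]
scene 60 610 0.017 c=(0.4827,0.0742) 76x53mm ang=20.4
scene 60 610 0.023 c=(0.4882,0.0755) 75x53mm ang=20.4
scene 170 871 0.017 c=(0.4873,0.0730) 95x62mm ang=21.6
scene 170 871 0.023 c=(0.4928,0.0743) 94x61mm ang=21.6
rim 161 [0.43748717 0.04285272] [0.5280188  0.11550597] [0.48275298 0.07917935]
```

Call:
send_rows --motion '[{"offset": [1.5, -1, 0], "turn": 0}, {"offset": [4, -2.5, 0], "turn": 0}, {"offset": [7, -4.5, 0], "turn": 0}, {"offset": [10, -6.3, 0], "turn": 0}, {"offset": [12.5, -7.8, 0.3], "turn": 0}, {"offset": [14, -8.8, 0.5], "turn": 0}, {"offset": [14.4, -9.1, 0.5], "turn": 0}, {"offset": [14.4, -9.1, 0.5], "turn": 0}]'

```text
t: 13.55
eef_pos: [0.483, 0.0861, 0.2753]
ee_rot: [-3.141, -0.001, -2.844]
force: [0.4, 0.2, -2.4]
width: 0.0332
```

Call:
send_rows --motion '[{"offset": [0, 0, 1], "turn": 0}, {"offset": [0, 0, 2.5], "turn": 0}, {"offset": [0, 0, 4], "turn": 0}, {"offset": [0, 0, 4.5], "turn": 0}, {"offset": [0, 0, 4.5], "turn": 0}]'

```text
t: 14.05
eef_pos: [0.4834, 0.0869, 0.2293]
ee_rot: [-3.141, -0.002, -2.843]
force: [0.7, -0.7, -2.0]
width: 0.0335
```

```bash
python3 go.py .483 .087 .2115 -163
```

```text
offset cm [0.03 0.03 1.78] turn 0.1
t 14.05 pos [0.4834 0.0869 0.2293] yaw -162.9 rp [-3.141e+00 -2.000e-03] q [  33.   15.  -35.   -0.  -41. -106.] F [ 0.7 -0.7 -2. ] w 0.0335
```

Call:
send_rows --motion '[{"offset": [0, 0, 0.6], "turn": 0}, {"offset": [0, 0, 1.1], "turn": 0}, {"offset": [0, 0, 1.5], "turn": 0}, {"offset": [0, 0, 1.6], "turn": 0}, {"offset": [0, 0, 1.7], "turn": 0}, {"offset": [0, 0, 1.7], "turn": 0}, {"offset": [0, 0, 1.7], "turn": 0}]'

```text
t: 14.75
eef_pos: [0.4833, 0.0866, 0.2137]
ee_rot: [3.142, 0.0, -2.844]
force: [0.1, -0.4, -2.2]
width: 0.0332
```

Call:
send_rows --motion '[{"offset": [0, 0, 0.1], "turn": 0}, {"offset": [0, 0, 0.2], "turn": 0}, {"offset": [0, 0, 0.2], "turn": 0}, {"offset": [0, 0, 0.2], "turn": 0}]'

```text
t: 15.15
eef_pos: [0.4833, 0.0865, 0.2115]
ee_rot: [-3.142, -0.0, -2.844]
force: [-0.4, -0.2, -1.6]
width: 0.0334
```

Call:
send_rows --motion '[{"offset": [0, 0, 0.1], "turn": 0}, {"offset": [0, 0, 0.15], "turn": 0}, {"offset": [0, 0, 0.15], "turn": 0}]'

```text
t: 15.45
eef_pos: [0.4833, 0.0866, 0.2104]
ee_rot: [-3.142, 0.0, -2.843]
force: [-2.1, 0.9, 4.6]
width: 0.0335
```

Call:
send_rows --motion '[{"offset": [0, 0, 0], "turn": 0}, {"offset": [0, 0, 0], "turn": 0}, {"offset": [0, 0, 0], "turn": 0}, {"offset": [0, 0, 0], "turn": 0}, {"offset": [0, 0, 0], "turn": 0}, {"offset": [0, 0, 0], "turn": 0}, {"offset": [0, 0, 0], "turn": 0}, {"offset": [0, 0, 0], "turn": 0}]' --hand 1

```text
t: 16.25
eef_pos: [0.4833, 0.0865, 0.21]
ee_rot: [3.142, 0.0, -2.844]
force: [-1.4, -0.9, 0.5]
width: 0.0863
```

Call:
send_rows --motion '[{"offset": [0, 0, 0], "turn": 0}, {"offset": [0, 0, -1], "turn": 0}, {"offset": [0, 0, -4], "turn": 0}, {"offset": [0, 0, -8], "turn": 0}, {"offset": [0, 0, -11], "turn": 0}, {"offset": [0, 0, -11], "turn": 0}, {"offset": [0, 0, -11], "turn": 0}]'

```text
t: 16.95
eef_pos: [0.4832, 0.0865, 0.3213]
ee_rot: [3.141, 0.002, -2.844]
force: [-0.2, -0.2, -0.8]
width: 0.0875
```

```bash
python3 go.py .4718 -.233 .28 -157.3
```

```text
offset cm [ 10.46 -30.21   4.13] turn -5.6
t 16.95 pos [0.4832 0.0865 0.3213] yaw -162.9 rp [3.141e+00 2.000e-03] q [  33.    7.  -29.   -0.  -54. -106.] F [-0.2 -0.2 -0.8] w 0.0875
```

Call:
send_rows --motion '[{"offset": [1.5, -4.2, 0.5], "turn": -1}, {"offset": [3, -8.6, 1], "turn": -2}, {"offset": [4.5, -13, 1.5], "turn": -3}, {"offset": [6, -17.5, 2], "turn": -4}, {"offset": [7.5, -22, 3], "turn": -5}, {"offset": [9, -26, 3.7], "turn": -5.6}, {"offset": [10.2, -29.5, 4], "turn": -5.6}, {"offset": [10.4, -30.2, 4], "turn": -5.6}]'

```text
t: 17.75
eef_pos: [0.4713, -0.2356, 0.2781]
ee_rot: [3.14, -0.003, -2.749]
force: [-0.7, 0.7, -0.3]
width: 0.0876
```

Call:
send_rows --motion '[{"offset": [0, 0, 1], "turn": 0}, {"offset": [0, 0, 2], "turn": 0}, {"offset": [0, 0, 2], "turn": 0}]'

```text
t: 18.05
eef_pos: [0.4718, -0.2315, 0.258]
ee_rot: [3.14, -0.003, -2.745]
force: [-0.5, 0.0, -0.4]
width: 0.0877
```

```bash
python3 go.py .4718 -.233 .207 -157.3; python3 - <<'E'
from station import *
import cv2
from h import *
f=grab_frame("scene");f2=grab_frame("top")
out=[]
for g,p in((f,[.47,-.225,.06]),(f2,[.483,.087,.03])):
    u=pix(g,np.array(p))[0].astype(int);a=g["frame"][u[1]-50:u[1]+50,u[0]-50:u[0]+50]
    out.append(cv2.resize(a,(400,400),interpolation=cv2.INTER_CUBIC))
cv2.imwrite("pics/g3.png",np.hstack(out))
C=cloud(f2);m=(abs(C[...,0]-.483)<.05)&(abs(C[...,1]-.087)<.05)&(C[...,2]>.045)&(C[...,2]<.07)
print(m.sum(),np.percentile(C[m][:,2],90),rect(C[m]))
E
```

```text
offset cm [ 0.06 -0.14  5.1 ] turn 0.0
t 18.05 pos [ 0.4718 -0.2315  0.258 ] yaw -157.3 rp [ 3.14e+00 -3.00e-03] q [ -5.  15. -29.  -0. -46. -63.] F [-0.5  0.  -0.4] w 0.0877
163 0.061514678376833665 c=(0.4835,0.0851) 32x32mm ang=46.2
```

View pics/g3.png

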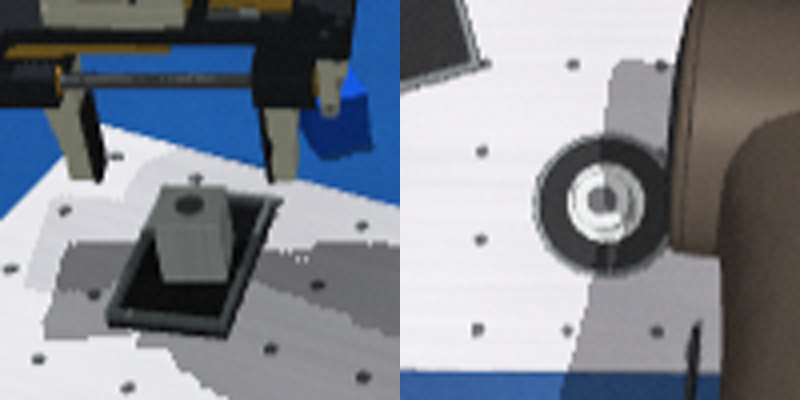

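The round part stands centred in the round nest (right half, about (605,203)), with its top at the same height as before. The jaws straddle the square block (left half). Descend and grip.

Call:
send_rows --motion '[{"offset": [0, -0.1, 2], "turn": 0}, {"offset": [0, -0.1, 3.5], "turn": 0}, {"offset": [0, -0.1, 4.5], "turn": 0}, {"offset": [0, -0.1, 5.1], "turn": 0}, {"offset": [0, -0.1, 5.1], "turn": 0}]'

```text
t: 18.65
eef_pos: [0.4729, -0.2333, 0.2086]
ee_rot: [3.141, -0.001, -2.745]
force: [-0.3, -0.4, 0.8]
width: 0.0878
```

Call:
send_rows --motion '[{"offset": [0, 0, 0], "turn": 0}, {"offset": [0, 0, 0], "turn": 0}, {"offset": [0, 0, 0], "turn": 0}, {"offset": [0, 0, 0], "turn": 0}, {"offset": [0, 0, 0], "turn": 0}, {"offset": [0, 0, 0], "turn": 0}, {"offset": [0, 0, 0], "turn": 0}, {"offset": [0, 0, 0], "turn": 0}]' --hand -1

```text
t: 19.45
eef_pos: [0.4729, -0.2335, 0.209]
ee_rot: [3.141, -0.0, -2.746]
force: [-0.4, 1.1, 1.3]
width: 0.0356
```

Call:
send_rows --motion '[{"offset": [0, 0, 0], "turn": 0}, {"offset": [0, 0, 0], "turn": 0}, {"offset": [0, 0, 0], "turn": 0}, {"offset": [0, 0, 0], "turn": 0}]'

```text
t: 19.85
eef_pos: [0.4729, -0.2335, 0.209]
ee_rot: [3.141, 0.0, -2.746]
force: [-1.2, 2.4, 2.7]
width: 0.0357
```

Call:
send_rows --motion '[{"offset": [0, 0, -0.5], "turn": 0}, {"offset": [0, 0, -1.5], "turn": 0}, {"offset": [0, 0, -3.5], "turn": 0}, {"offset": [0, 0, -6], "turn": 0}, {"offset": [0, 0, -8.5], "turn": 0}, {"offset": [0, 0, -10], "turn": 0}, {"offset": [0, 0, -10], "turn": 0}]'

```text
t: 20.55
eef_pos: [0.4735, -0.2338, 0.3118]
ee_rot: [-3.139, 0.004, -2.746]
force: [0.8, -0.0, -3.6]
width: 0.036
```

```bash
python3 go.py .596 .2195 .31 -163;python3 - <<'E'
from station import *
from h import *
for n in("top","scene"):
    f=grab_frame(n);C=cloud(f);b=f["frame"].astype(int)
    for nm,cx,cy in(("sq",.596,.22),("long",.474,-.237)):
        on=(abs(C[...,0]-cx)<.07)&(abs(C[...,1]-cy)<.07)
        for c,m,a in blobs(f,on&(b.max(2)<60),0,200):
            k=cv2.findContours(m.astype(np.uint8),0,2)[0][0][:,0]; print(n,nm,a,rect(plane(f,k,.017)))
        r=on&(C[...,2]>.0205)&(C[...,2]<.027); P=C[r]
        if len(P)>20: print(n,nm,"rim",len(P),rect(P))
E
```

```text
offset cm [-28.79  37.1    0.18] turn 5.7
t 20.55 pos [ 0.4735 -0.2338  0.3118] yaw -157.3 rp [-3.139  0.004] q [ -5.  11. -25.   0. -53. -62.] F [ 0.8 -0.  -3.6] w 0.036
top sq 891 c=(0.5974,0.2206) 76x74mm ang=-72.8
top sq rim 258 c=(0.5952,0.2191) 87x86mm ang=16.8
top long 538 c=(0.5069,-0.4247) 178x86mm ang=-4.6
scene sq 1506 c=(0.5910,0.2195) 78x76mm ang=-72.9
scene sq rim 449 c=(0.5943,0.2191) 90x87mm ang=17.1
scene long 4244 c=(0.0132,-0.5672) 836x286mm ang=32.3
scene long 277 c=(0.2787,-0.4758) 91x67mm ang=-67.1
scene long 938 c=(0.4744,-0.2356) 114x69mm ang=14.6
scene long rim 267 c=(0.4721,-0.2362) 114x67mm ang=14.4
```

Call:
send_rows --motion '[{"offset": [-1, 1.3, 0], "turn": 0}, {"offset": [-3, 4, 0], "turn": 0}, {"offset": [-6, 7.7, 0], "turn": 0}, {"offset": [-9, 11.6, 0], "turn": 0}, {"offset": [-12, 15.5, 0], "turn": 0}, {"offset": [-15, 19.4, 0], "turn": 0}, {"offset": [-18, 23.2, 0], "turn": 0}, {"offset": [-21, 27, 0], "turn": 0}]'

```text
t: 21.45
eef_pos: [0.5623, 0.0983, 0.3075]
ee_rot: [-3.142, -0.002, -2.746]
force: [0.9, -1.3, -3.1]
width: 0.0357
```

Call:
send_rows --motion '[{"offset": [-2.5, 3.2, 0], "turn": 1.5}, {"offset": [-4.8, 6.2, 0.5], "turn": 3}, {"offset": [-6.6, 8.6, 1.5], "turn": 4.5}, {"offset": [-7.5, 9.7, 3], "turn": 5.7}, {"offset": [-7.7, 10.1, 5], "turn": 5.7}, {"offset": [-7.7, 10.1, 6.5], "turn": 5.7}, {"offset": [-7.7, 10.1, 7], "turn": 5.7}, {"offset": [-7.7, 10.1, 7], "turn": 5.7}]'

```text
t: 22.25
eef_pos: [0.5942, 0.2189, 0.2371]
ee_rot: [-3.14, -0.003, -2.846]
force: [0.6, -0.9, -3.7]
width: 0.0358
```

```bash
python3 go.py .595 .2195 .2095 -163
```

```text
offset cm [-0.09  0.03  2.76] turn -0.0
t 22.25 pos [0.5942 0.2189 0.2371] yaw -163.0 rp [-3.14e+00 -3.00e-03] q [  38.   25.  -16.   -0.  -49. -111.] F [ 0.6 -0.9 -3.7] w 0.0358
```

Call:
send_rows --motion '[{"offset": [0, 0, 0.8], "turn": 0}, {"offset": [0, 0, 1.5], "turn": 0}, {"offset": [0, 0, 2.1], "turn": 0}, {"offset": [0, 0, 2.4], "turn": 0}, {"offset": [0, 0, 2.5], "turn": 0}, {"offset": [0, 0, 2.6], "turn": 0}, {"offset": [0, 0, 2.6], "turn": 0}, {"offset": [0, 0, 2.6], "turn": 0}]'

```text
t: 23.05
eef_pos: [0.5948, 0.2194, 0.2133]
ee_rot: [3.141, 0.0, -2.845]
force: [-0.7, 0.1, -2.2]
width: 0.0358
```

Call:
send_rows --motion '[{"offset": [0, 0, 0.1], "turn": 0}, {"offset": [0, 0, 0.15], "turn": 0}, {"offset": [0, 0, 0.15], "turn": 0}, {"offset": [0, 0, 0.15], "turn": 0}]'

```text
t: 23.45
eef_pos: [0.5947, 0.2194, 0.2115]
ee_rot: [-3.142, 0.0, -2.845]
force: [-0.3, 0.5, -2.8]
width: 0.0358
```

Call:
send_rows --motion '[{"offset": [0, 0, 0.1], "turn": 0}, {"offset": [0, 0, 0.2], "turn": 0}, {"offset": [0, 0, 0.2], "turn": 0}, {"offset": [0, 0, 0.2], "turn": 0}]'

```text
t: 23.85
eef_pos: [0.5947, 0.2193, 0.2094]
ee_rot: [-3.142, -0.0, -2.845]
force: [0.2, 0.5, -2.7]
width: 0.036
```

Call:
send_rows --motion '[{"offset": [0, 0, 0.1], "turn": 0}, {"offset": [0, 0, 0.15], "turn": 0}, {"offset": [0, 0, 0.15], "turn": 0}]'

```text
t: 24.15
eef_pos: [0.5948, 0.2194, 0.2091]
ee_rot: [-3.142, 0.001, -2.845]
force: [-3.4, -0.4, 5.6]
width: 0.0357
```

Contact. Release, rise, and head for the long block on the pad.

Call:
send_rows --motion '[{"offset": [0, 0, 0], "turn": 0}, {"offset": [0, 0, 0], "turn": 0}, {"offset": [0, 0, 0], "turn": 0}, {"offset": [0, 0, 0], "turn": 0}, {"offset": [0, 0, 0], "turn": 0}, {"offset": [0, 0, 0], "turn": 0}, {"offset": [0, 0, 0], "turn": 0}, {"offset": [0, 0, 0], "turn": 0}]' --hand 1

```text
t: 24.95
eef_pos: [0.5947, 0.2193, 0.208]
ee_rot: [-3.142, -0.0, -2.845]
force: [0.2, -0.2, 0.4]
width: 0.087
```

Call:
send_rows --motion '[{"offset": [0, 0, 0], "turn": 0}, {"offset": [0, 0, -1], "turn": 0}, {"offset": [0, 0, -4], "turn": 0}, {"offset": [0, 0, -8], "turn": 0}, {"offset": [0, 0, -11], "turn": 0}, {"offset": [0, 0, -11], "turn": 0}, {"offset": [0, 0, -11], "turn": 0}]'

```text
t: 25.65
eef_pos: [0.5947, 0.2193, 0.3196]
ee_rot: [3.141, 0.002, -2.845]
force: [-0.5, 0.2, -0.9]
width: 0.0878
```

```bash
python3 go.py .641 -.0722 .28 166.2
```

```text
offset cm [  4.07 -29.24   3.96] turn 30.8
t 25.65 pos [0.5947 0.2193 0.3196] yaw -163.0 rp [3.141e+00 2.000e-03] q [  38.   20.  -11.   -0.  -58. -111.] F [-0.5  0.2 -0.9] w 0.0878
```

Call:
send_rows --motion '[{"offset": [0.6, -4.2, 0.5], "turn": 5}, {"offset": [1.2, -8.5, 1], "turn": 10}, {"offset": [1.8, -13, 1.5], "turn": 15}, {"offset": [2.4, -17.5, 2], "turn": 20}, {"offset": [3, -22, 3], "turn": 25}, {"offset": [3.6, -26, 3.7], "turn": 30}, {"offset": [4.1, -29.2, 4], "turn": 30.8}, {"offset": [4.1, -29.2, 4], "turn": 30.8}]'

```text
t: 26.45
eef_pos: [0.6401, -0.0757, 0.2758]
ee_rot: [-3.14, -0.004, 2.896]
force: [0.3, 0.3, 0.5]
width: 0.0875
```

Call:
send_rows --motion '[{"offset": [0, 0, 1], "turn": 0}, {"offset": [0, 0, 2], "turn": 0}, {"offset": [0, 0, 2], "turn": 0}]'

```text
t: 26.75
eef_pos: [0.6398, -0.071, 0.2555]
ee_rot: [-3.141, -0.004, 2.901]
force: [-1.7, 0.2, 0.8]
width: 0.0875
```

```bash
python3 go.py .641 -.0722 .2085 166.2; python3 - <<'E'
from station import *
import cv2
from h import *
f=grab_frame("scene");f2=grab_frame("top")
out=[]
for g,p in((f,[.64,-.072,.06]),(f2,[.596,.22,.03])):
    u=pix(g,np.array(p))[0].astype(int);a=g["frame"][u[1]-50:u[1]+50,u[0]-50:u[0]+50]
    out.append(cv2.resize(a,(400,400),interpolation=cv2.INTER_CUBIC))
cv2.imwrite("pics/g4.png",np.hstack(out))
C=cloud(f2);m=(abs(C[...,0]-.595)<.05)&(abs(C[...,1]-.219)<.05)&(C[...,2]>.045)&(C[...,2]<.07)
print(m.sum(),np.percentile(C[m][:,2],90),rect(C[m]))
E
```

```text
offset cm [-0.14 -0.09  4.7 ] turn 0.0
t 26.75 pos [ 0.6398 -0.071   0.2555] yaw 166.2 rp [-3.141 -0.004] q [  11.   25.  -14.   -0.  -52. -115.] F [-1.7  0.2  0.8] w 0.0875Traceback (most recent call last):
  File "<stdin>", line 11, in <module>
    return _quantile_unchecked(
        a, q, axis, out, overwrite_input, method, keepdims, weights)
    return _ureduce(a,
                    func=_quantile_ureduce_func,
    ...<5 lines>...
                    overwrite_input=overwrite_input,
                    method=method)
    r = func(a, **kwargs)
    result = _quantile(arr,
                       quantiles=q,
    ...<2 lines>...
                       out=out,
                       weights=wgt)
    slices_having_nans = np.isnan(arr[-1, ...])
                                  ~~~^^^^^^^^^
IndexError: index -1 is out of bounds for axis 0 with size 0
```

View pics/g4.png

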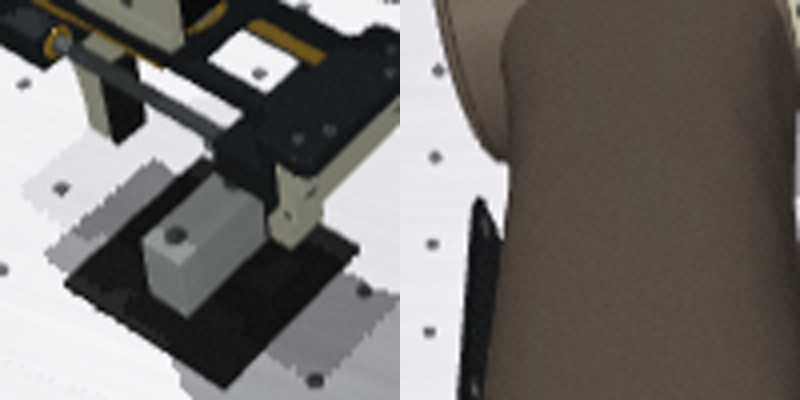

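The jaws straddle the long block on the pad (left half). The arm hides the square nest from above, so I'll check that one later. Grip.

Call:
send_rows --motion '[{"offset": [-0.1, -0.1, 2], "turn": 0}, {"offset": [-0.1, -0.1, 3.5], "turn": 0}, {"offset": [-0.1, -0.1, 4.4], "turn": 0}, {"offset": [-0.1, -0.1, 4.8], "turn": 0}, {"offset": [-0.1, -0.1, 4.8], "turn": 0}]'

```text
t: 27.35
eef_pos: [0.6414, -0.073, 0.2095]
ee_rot: [-3.141, -0.001, 2.901]
force: [-0.7, -0.0, 0.2]
width: 0.0873
```

Call:
send_rows --motion '[{"offset": [0, 0, 0], "turn": 0}, {"offset": [0, 0, 0], "turn": 0}, {"offset": [0, 0, 0], "turn": 0}, {"offset": [0, 0, 0], "turn": 0}, {"offset": [0, 0, 0], "turn": 0}, {"offset": [0, 0, 0], "turn": 0}, {"offset": [0, 0, 0], "turn": 0}, {"offset": [0, 0, 0], "turn": 0}]' --hand -1

```text
t: 28.15
eef_pos: [0.6415, -0.0731, 0.21]
ee_rot: [-3.142, -0.0, 2.9]
force: [-0.1, 1.1, -0.2]
width: 0.0294
```

Call:
send_rows --motion '[{"offset": [0, 0, 0], "turn": 0}, {"offset": [0, 0, 0], "turn": 0}, {"offset": [0, 0, 0], "turn": 0}, {"offset": [0, 0, 0], "turn": 0}, {"offset": [0, 0, 0], "turn": 0}]'

```text
t: 28.65
eef_pos: [0.6416, -0.073, 0.21]
ee_rot: [3.141, 0.0, 2.9]
force: [0.8, 0.7, -0.8]
width: 0.024
```

Call:
send_rows --motion '[{"offset": [0, 0, -0.5], "turn": 0}, {"offset": [0, 0, -1.5], "turn": 0}, {"offset": [0, 0, -3.5], "turn": 0}, {"offset": [0, 0, -6], "turn": 0}, {"offset": [0, 0, -8.5], "turn": 0}, {"offset": [0, 0, -10], "turn": 0}, {"offset": [0, 0, -10], "turn": 0}]'

```text
t: 29.35
eef_pos: [0.642, -0.0733, 0.3134]
ee_rot: [3.14, 0.005, 2.9]
force: [1.5, -0.2, -3.6]
width: 0.0237
```

```bash
python3 go.py .473 -.237 .31 -165.6;python3 - <<'E'
from station import *
from h import *
f=grab_frame("scene");C=cloud(f)
m=(abs(C[...,0]-.595)<.05)&(abs(C[...,1]-.219)<.05)&(C[...,2]>.05)&(C[...,2]<.07)
print("sq part",m.sum(),rect(C[m]),np.percentile(C[m][:,2],90))
f=grab_frame("top");C=cloud(f)
on=(abs(C[...,0]-.474)<.07)&(abs(C[...,1]+.237)<.07);P=C[on&(C[...,2]>.0205)&(C[...,2]<.027)]
print("long rim",len(P),rect(P))
E
```

```text
offset cm [ 12.5  -19.94   0.34] turn -28.2
t 29.35 pos [ 0.642  -0.0733  0.3134] yaw 166.2 rp [3.14  0.005] q [  11.   22.  -10.    0.  -58. -115.] F [ 1.5 -0.2 -3.6] w 0.0237
sq part 405 c=(0.5947,0.2187) 38x36mm ang=16.9 0.05852095595089042
long rim 274 c=(0.4725,-0.2366) 109x67mm ang=14.4
```

Call:
send_rows --motion '[{"offset": [0.8, -1.2, 0], "turn": -3}, {"offset": [2.5, -4, 0], "turn": -7}, {"offset": [4.5, -7.2, 0], "turn": -11}, {"offset": [6.7, -10.7, 0], "turn": -15}, {"offset": [8.8, -14, 0], "turn": -19}, {"offset": [10.8, -17.2, 0], "turn": -23}, {"offset": [12, -19.2, 0], "turn": -26}, {"offset": [12.5, -19.9, 0.3], "turn": -28}]'

```text
t: 30.25
eef_pos: [0.4702, -0.2378, 0.3061]
ee_rot: [3.141, -0.002, -2.894]
force: [0.1, 0.4, -2.3]
width: 0.0236
```

Call:
send_rows --motion '[{"offset": [0, 0, 1], "turn": 0}, {"offset": [0, 0, 3], "turn": 0}, {"offset": [0, 0, 5.5], "turn": 0}, {"offset": [0, 0, 7], "turn": 0}, {"offset": [0, 0, 7.5], "turn": 0}, {"offset": [0, 0, 7.5], "turn": 0}]'

```text
t: 30.85
eef_pos: [0.4724, -0.2361, 0.2306]
ee_rot: [3.141, -0.003, -2.894]
force: [0.2, 1.0, -2.3]
width: 0.0236
```

```bash
python3 go.py .4725 -.2366 .2105 -165.6
```

```text
offset cm [ 0.   -0.05  2.01] turn -0.2
t 30.85 pos [ 0.4724 -0.2361  0.2306] yaw -165.8 rp [ 3.141e+00 -3.000e-03] q [ -5.  17. -30.  -0. -43. -71.] F [ 0.2  1.  -2.3] w 0.0236
```

Call:
send_rows --motion '[{"offset": [0, 0, 0.7], "turn": 0}, {"offset": [0, 0, 1.2], "turn": 0}, {"offset": [0, 0, 1.6], "turn": 0}, {"offset": [0, 0, 1.8], "turn": 0}, {"offset": [0, 0, 1.9], "turn": 0}, {"offset": [0, 0, 1.9], "turn": 0}, {"offset": [0, 0, 1.9], "turn": 0}]'

```text
t: 31.55
eef_pos: [0.4726, -0.2365, 0.2132]
ee_rot: [-3.141, 0.0, -2.894]
force: [-0.9, -0.2, -3.7]
width: 0.0232
```

Call:
send_rows --motion '[{"offset": [0, 0, 0.1], "turn": 0}, {"offset": [0, 0, 0.2], "turn": 0}, {"offset": [0, 0, 0.2], "turn": 0}, {"offset": [0, 0, 0.2], "turn": 0}]'

```text
t: 31.95
eef_pos: [0.4725, -0.2365, 0.211]
ee_rot: [3.142, -0.0, -2.894]
force: [0.2, 1.0, -2.9]
width: 0.0235
```

Call:
send_rows --motion '[{"offset": [0, 0, 0.1], "turn": 0}, {"offset": [0, 0, 0.2], "turn": 0}, {"offset": [0, 0, 0.2], "turn": 0}, {"offset": [0, 0, 0.2], "turn": 0}]'

```text
t: 32.35
eef_pos: [0.4726, -0.2364, 0.21]
ee_rot: [-3.141, 0.0, -2.894]
force: [-3.9, 2.8, 8.1]
width: 0.0237
```

Contact. Release, rise, and move aside so both cameras can see.

Call:
send_rows --motion '[{"offset": [0, 0, 0], "turn": 0}, {"offset": [0, 0, 0], "turn": 0}, {"offset": [0, 0, 0], "turn": 0}, {"offset": [0, 0, 0], "turn": 0}, {"offset": [0, 0, 0], "turn": 0}, {"offset": [0, 0, 0], "turn": 0}, {"offset": [0, 0, 0], "turn": 0}, {"offset": [0, 0, 0], "turn": 0}]' --hand 1

```text
t: 33.15
eef_pos: [0.4725, -0.2365, 0.209]
ee_rot: [3.142, -0.0, -2.894]
force: [-0.4, 0.1, -0.6]
width: 0.0819
```

Call:
send_rows --motion '[{"offset": [0, 0, 0], "turn": 0}, {"offset": [0, 0, 0], "turn": 0}, {"offset": [0, 0, -1], "turn": 0}, {"offset": [0, 0, -4], "turn": 0}, {"offset": [0, 0, -8], "turn": 0}, {"offset": [0, 0, -12], "turn": 0}, {"offset": [0, 0, -14], "turn": 0}, {"offset": [0, 0, -14], "turn": 0}]'

```text
t: 33.95
eef_pos: [0.4733, -0.2367, 0.3535]
ee_rot: [-3.138, 0.007, -2.894]
force: [0.5, 0.6, -0.5]
width: 0.0872
```

```bash
python3 go.py .36 -.50 .37 -165.6
```

```text
offset cm [ 17.44 -22.74  -1.65] turn -0.2
t 33.95 pos [ 0.4733 -0.2367  0.3535] yaw -165.8 rp [-3.138  0.007] q [ -5.   9. -22.   0. -58. -71.] F [ 0.5  0.6 -0.5] w 0.0872
```

Call:
send_rows --motion '[{"offset": [2, -2.8, -1], "turn": 0}, {"offset": [4.5, -6, -2], "turn": 0}, {"offset": [7, -9.2, -2], "turn": 0}, {"offset": [9.5, -12.5, -2], "turn": 0}, {"offset": [12, -15.8, -2], "turn": 0}, {"offset": [14.5, -19, -2], "turn": 0}, {"offset": [17, -22.5, -2], "turn": 0}, {"offset": [17.4, -22.7, -2], "turn": 0}]'

```text
t: 34.75
eef_pos: [0.3575, -0.5024, 0.3681]
ee_rot: [3.141, -0.001, -2.898]
force: [0.2, 1.6, -0.1]
width: 0.0876
```

Call:
send_rows --motion '[{"offset": [0, 0, 0], "turn": 0}, {"offset": [0, 0, 0], "turn": 0}, {"offset": [0, 0, 0], "turn": 0}]'

```text
t: 35.05
eef_pos: [0.3599, -0.4983, 0.3691]
ee_rot: [3.142, 0.0, -2.893]
force: [-0.2, 0.4, 0.4]
width: 0.0876
```

```bash
python3 - <<'E'
from station import *
from h import *
N={"round":(.483,.0867),"square":(.595,.2191),"long":(.4725,-.2366),"gauge":(.423,-.072),"tin":(.707,.0925)}
for n in("top","scene"):
    f=grab_frame(n);C=cloud(f);cv2.imwrite(f"pics/end_{n}.png",f["frame"])
    for k,(x,y) in N.items():
        on=(abs(C[...,0]-x)<.06)&(abs(C[...,1]-y)<.06)
        m=on&(C[...,2]>.04)&(C[...,2]<.1);P=C[m]
        if len(P)<10: print(n,k,"hidden");continue
        t=P[P[:,2]>np.percentile(P[:,2],60)-.006];r=P=C[on&(C[...,2]>.0205)&(C[...,2]<.027)]
        print(n,k,"top z %.4f"%np.percentile(t[:,2],90),rect(t)," rim",rect(r) if len(r)>50 else "")
E
```

```text
top round top z 0.0615 c=(0.4834,0.0862) 32x32mm ang=27.9  rim c=(0.4828,0.0866) 87x86mm ang=45.5
top square top z 0.0594 c=(0.5938,0.2185) 37x36mm ang=-74.3  rim c=(0.5951,0.2190) 87x86mm ang=16.7
top long top z 0.0594 c=(0.4718,-0.2366) 62x26mm ang=13.8  rim c=(0.4725,-0.2363) 109x67mm ang=14.2
top gauge top z 0.0753 c=(0.4228,-0.0730) 12x12mm ang=-89.6  rim c=(0.4220,-0.0736) 29x29mm ang=26.8
top tin top z 0.0491 c=(0.7070,0.0919) 46x46mm ang=19.2  rim 
scene round top z 0.0606 c=(0.4843,0.0857) 34x32mm ang=19.6  rim c=(0.4843,0.0875) 89x86mm ang=-78.4
scene square top z 0.0585 c=(0.5943,0.2187) 37x36mm ang=16.9  rim c=(0.5945,0.2192) 89x86mm ang=17.2
scene long top z 0.0586 c=(0.4716,-0.2368) 65x25mm ang=14.0  rim c=(0.4720,-0.2365) 115x67mm ang=14.3
scene gauge top z 0.0730 c=(0.4238,-0.0723) 15x15mm ang=22.9  rim c=(0.4249,-0.0721) 29x29mm ang=-66.2
scene tin top z 0.0479 c=(0.7068,0.0931) 47x46mm ang=22.6  rim c=(0.7072,0.0931) 39x37mm ang=16.0
```

View pics/end_top.png

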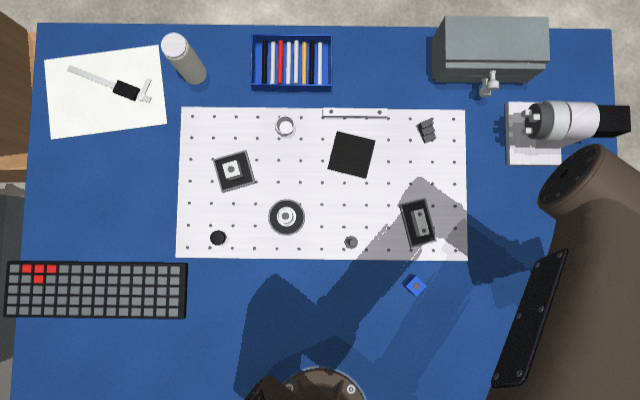

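View pics/end_scene.png

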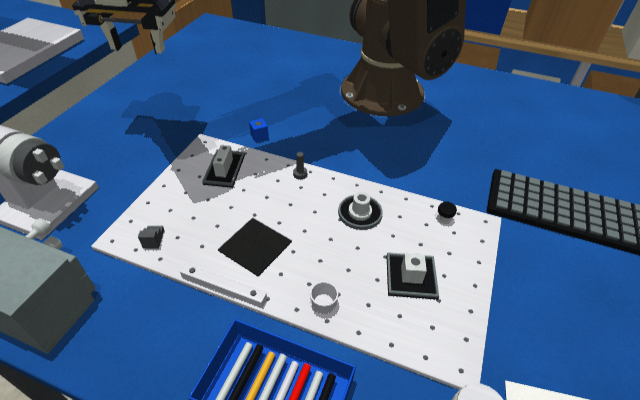

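Each piece is upright and centred in its own nest: round at (286,217), square at (233,171) and long at (418,222) in the top view. The gauge and tin have not moved, and the arm is clear of everything. Handing in.

```bash
python3 -c "from station import *;job_done()"
```

```text
the job is handed in; nothing more can be done
```

All three workpieces now stand upright in their own nests, and the job is handed in at about 35 s of robot time. I parked the long block on the pad, moved the round part and then the square block into their nests, and set the long block in the long nest. Every piece was lowered until the wrist force showed contact before I let go.

My last checks, from both cameras:
- **Position:** each piece is within about 2 mm of its nest's centre, and the long block is within 0.5° of the nest's length.
- **Height:** the tops are at the same heights as at the start, so the pieces stand on the nest floors.
- **Bystanders:** the gauge and the tin are within about 1 mm of where they started.
- **Arm:** the gripper was open and clear of everything when I handed in.

No check failed. The two cameras disagreed by at most about 2 mm. On the first grip of the long block the fingers were still closing when I began to lift, so it was held about 2.5 mm low. That did no harm, and I waited longer on the later grips.

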